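# Set the sequencer screen for the player

## Task

On the electronic-music bench, adjust the yellow-framed touch screen for the player who sits across the bench: swivel it until it faces the orange mark on its base (white pointer on the orange mark), and tip its top edge back to 30 degrees from upright. Leave the grey screen, the mixer, the pedal and the mug where they are.

Things in the scene. Friction and masses are not known exactly. Their poses are not given: they have to be found in the camera images.
- stand_yellow: Fixed black round base of the yellow-framed screen, 180 mm across, 18 mm high, does not move. Origin at the centre of its underside, on the bench, on the vertical swivel axis. Its -x axis points to the orange mark (24 x 16 mm) on its upper face, 65 to 89 mm from the centre. The tilt axis is horizontal and crosses the swivel axis 110 mm above the origin.
- swivel_yellow (a joint): Swivel angle of the dark steel U-shaped yoke which carries the yellow screen, rad, about the vertical axis of the base; 0 = screen faces the orange mark, positive = counter-clockwise from above, stops at -1.6 and 1.6. Stays where left (friction 0.12 N m). Yoke arms 7 mm thick stand either side of the screen, 204 mm over their outsides (216 mm over the end caps, 22 mm across), up to 125 mm above the bench. A white pointer on the yoke lies in front of the screen.
- screen_yellow (a joint): Tilt angle of the yellow screen in its yoke, rad: 0 = upright, positive = top edge tipped back, away from the side where the lit picture is (30 degrees = 0.52), stops at -0.7 and 1.2. Balanced, stays where left (friction 0.12 N m). The screen is a slab 170 mm wide, 110 mm tall, 14 mm thick, yellow frame and back with dark lit glass in front, and turns about its middle.
- yellow_top (a point): Middle of the yellow screen's top edge (half-way through its 14 mm thickness), 55 mm from the tilt axis. Turns with the screen: x points out of the back, y along the top edge, z from the tilt axis to the top edge. The edge is free on both faces, to be pinched or pushed from above.
- grey_corner (a point): Upper corner of the other screen: same build and size on a like stand, but with a grey frame; this corner is 85 mm sideways and 55 mm up from its middle. Bystander.
- mixer: Small black audio mixer, 130 x 160 x 40 mm plus knobs to 53 mm high, loose. Origin at the centre of its underside. Bystander.
- pedal: Green metal effects pedal, 110 x 68 x 45 mm plus knobs to 57 mm high, loose. Origin at the centre of its underside. Bystander.
- mug: Blue mug, 80 mm across, 90 mm high, handle at its +y side, loose. Origin at the centre of its underside. Bystander.
Not all that is in view belongs to the job. What is shaped like the stand_yellow but pink or purple is not meant.

How it is judged:
At the end, for the whole second after the job is handed in: The yellow screen faces the orange mark within 12 degrees, is tipped back 30 degrees give or take 12, and is at rest (value of joint swivel_yellow between -0.2094 and 0.2094 rad and value of joint screen_yellow between 0.3142 and 0.733 rad and velocity of joint swivel_yellow between -0.05 and 0.05 rad/s and velocity of joint screen_yellow between -0.05 and 0.05 rad/s); the robot touches nothing.
It fails at once if the grey screen is moved more than 20 mm at its corner (distance of grey_corner from where it was at the start of the episode above 0.02 m).
It fails at once if the mixer is moved more than 20 mm (distance of mixer from where it was at the start of the episode above 0.02 m).
It fails at once if the pedal is moved more than 20 mm (distance of pedal from where it was at the start of the episode above 0.02 m).
It fails at once if the mug is moved more than 20 mm (distance of mug from where it was at the start of the episode above 0.02 m).
It also fails if it takes over 32 s, if anything falls off the work surface, if the arm or the gripper's body presses on something with over 40 N, if the wrist force passes 120 N, or if a joint passes its speed limit or range.

## Robot

A 7-joint arm with a two-finger parallel gripper is mounted at the origin on the work surface. World frame = base frame: x ahead of the robot, y to its left, z up, the work surface at z = 0. Lengths are in m, angles in rad, forces in N, time in s.
With the tool pointing down it reaches from about 0.425 to 0.875 m from the base axis. Payload 4.7 kg.
Tool frame: the origin (TCP) lies at the very end of the fingers, on their centre line; the grasp point (between the pads) lies 19 mm behind it; z points along the fingers, y is the direction in which the jaws open and shut (so a half turn about z gives the same grasp; the last joint's range is limited). The gripper opens to 87 mm and grips with 3 to 60 N. Pads are 19 mm wide; open, the fingers measure 117 mm over their backs; the gripper's body (75 mm by 190 mm) begins 51 mm behind the grasp point.
Start: joints at [1.244, 0.321, -0.07, 1.45, 0.023, 1.371, -0.057], TCP at [0.217, -0.613, 0.223] pointing down, gripper open.
Joint ranges: [-2.86, 2.86], [-0.3, 2.09], [-1.38, 1.24], [0.06, 2.45], [-1.56, 4.7], [0.09, 2.05], [-2.69, 2.69]. Speed limits (rad/s): [2.57, 2.57, 3.14, 3.14, 3.14, 3.14, 3.14].

## Interface

Orientations are given as a rotation vector (axis times angle).
In Python, from bench import * gives the robot as it stands.
- The arm moves only by the shell command python3 -m jog 'ROWS' [OPENING] [FORCE]. ROWS is JSON, a list of rows, each a list of 4 numbers: the shift along the world's x, y, z in mm, then the turn about the world's z in rad. In form: [[x, y, z, twist], ...]. A call has exactly 8 rows; each row is the pose to reach, as a shift and turn from the pose commanded when the call began; what a row does not reach only later rows make up. A row lasts 1/8 s, in which the tool goes at most 62.5 mm and 10.7 degrees, less where a joint would pass 70% of its speed; a pose out of reach is approached as far as the arm can. A call with a gripper value outside its range is refused whole. OPENING is the opening, from -1 (shut) to 1 (fully open), set as the call begins (- or left out, the last holds). The fingers move at their own pace and stop on an object; FORCE is the grip in N (left out, the last holds). Time passes only in rows, so rows that repeat a pose let the fingers close, or fill a call up. It gives the time, the measured TCP pose, the force and the opening at its end, in the units of the state.
- get_state(): the state, without advancing time (a new reading comes with each control period).
- get_image(name): name is "scene" or "top" or "wrist"; returns a dict with "image" (400x640x3 uint8, red, green, blue), "fx", "fy", "cx", "cy" (pixels), "position" and "rotation" of the camera in the world; the wrist camera has in their place "tool_from_camera" (4x4, takes a point from camera to tool coordinates, whose origin is the TCP and whose axes are the flange's). Camera axes: x right, y down, z forward; pixel columns grow to the right and rows downward; lengths in m; the calibration is good to about 2 mm. The wrist camera is an equidistant fisheye: a pixel r from the principal point sees the ray r / f radians off the axis. A picture is of the moment at which its call begins: read the wrist's pose just before it. There is no depth.
- close_job(): hands the job in, once; it reports no verdict.
The state is a dict: "time": time; "joint_positions": joint angles; "qd": joint speeds; "joint_torque": joint torques, N m; "position": TCP position; "tool_rot": TCP orientation; "ft_force": force on the tool from outside, world axes, zero at the start; "torque": the same for the moment, N m; "grip_width": opening from 0.0 (shut) to 1.0 (fully open).
Only numpy, scipy, OpenCV 4.12 (cv2) and the standard library are available. Lean on these libraries where they do the work, as an engineer would, in place of code of your own. Each camera call takes 0.05 s, during which the arm holds its last target. There are 200 camera calls.

## Working session

There is one attempt and no reset: what is moved stays moved. The work goes in short steps, Python scripts to look and compute and a shell command to move; the robot and the scene stay as the last step left them, time stands still between calls to the robot, and variables do not carry over. Pictures are saved under pics/ and viewed, about 8 in all and at most 12, crops included, and the job is handed in when it is done.

```bash
mkdir -p pics; cat > h.py <<'E'
from bench import *
import numpy as np, cv2, pickle
def grab(name,fn):
    s=get_state(); d=get_image(name); d['state']=s
    pickle.dump(d,open(f'pics/{fn}.pkl','wb')); cv2.imwrite(f'pics/{fn}.png',d['image'][:,:,::-1]); return d
def ray(d,u,v):
    r=np.array([(u-d['cx'])/d['fx'],(v-d['cy'])/d['fy'],1.]); R=np.array(d['rotation'])
    return np.array(d['position']),R@r
def onz(d,u,v,z):
    o,r=ray(d,u,v); return o+r*(z-o[2])/r[2]
def proj(d,p):
    q=np.array(d['rotation']).T@(np.array(p)-d['position']); return d['fx']*q[0]/q[2]+d['cx'],d['fy']*q[1]/q[2]+d['cy']
E
python3 - <<'E'
from h import *
for n in('scene','top'):
    d=grab(n,n+'0'); print(n,d['fx'],d['cx'],d['cy'],np.round(d['position'],3),np.round(d['rotation'],3).tolist())
s=get_state(); print({k:np.round(v,3).tolist() for k,v in s.items()})
E
```

```text
scene 371.03518906575107 326.78289650915343 196.2698924115745 [0.777 0.35  1.027] [-0.737, -2.795, 0.788]
top 432.47581098316317 320.7992298519979 199.76577701153985 [ 0.284 -0.158  1.375] [-2.119, 2.107, -0.168]
{'time': 0.1, 'joint_positions': [1.244, 0.322, -0.07, 1.452, 0.023, 1.371, -0.057], 'qd': [-0.0, -0.002, -0.002, -0.004, -0.002, -0.002, -0.0], 'joint_torque': [-0.0, -49.257, -0.406, -31.34, -0.064, 0.04, 0.0], 'position': [0.217, -0.612, 0.222], 'tool_rot': [-3.094, -0.532, 0.001], 'ft_force': [0.394, -0.012, 0.279], 'torque': [0.015, 0.012, -0.018], 'grip_width': 0.999}
```

View pics/top0.png

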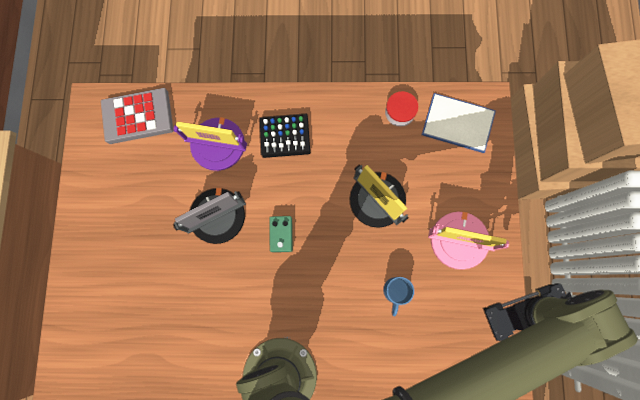

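View pics/scene0.png

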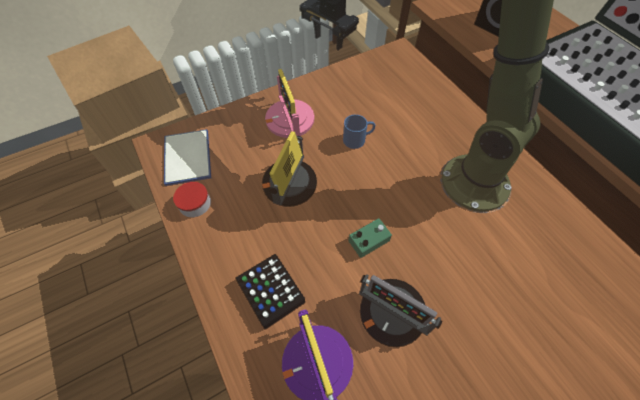

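Candidates with a yellow frame: the black base at top (378,198), the pink base at (461,240), and the purple base at (218,143). Only the one at (378,198) has the black base in the description, and pink and purple are excluded. I'll confirm this in a crop.

```bash
sed -i "s/R=np.array(d\['rotation'\])/R=cv2.Rodrigues(np.array(d['rotation']))[0]/; s/np.array(d\['rotation'\]).T/cv2.Rodrigues(np.array(d['rotation']))[0].T/" h.py
python3 - <<'E'
from h import *
L=lambda n:pickle.load(open(f'pics/{n}.pkl','rb'))
t,s=L('top0'),L('scene0')
a=cv2.resize(t['image'][150:240,335:425],(540,540),interpolation=3)[:,:,::-1]
b=cv2.resize(s['image'][125:215,245:335],(540,540),interpolation=3)[:,:,::-1]
cv2.imwrite('pics/crop0.png',cv2.resize(np.hstack([a,b]),(800,400)))
# rough map
for n,u,v,z in(('basey',378,199,.018),('mug',398,288,.09),('pedal',281,233,.05),('red',402,106,.08),('pink',461,240,.018),('grey',216,215,.018),('topL',362,168,.15),('topR',405,218,.15)):
    print(n,np.round(onz(t,u,v,z),3))
for nm,d,x0,x1,y0,y1 in(('top',t,335,425,150,240),('scene',s,245,335,125,215)):
    im=cv2.cvtColor(d['image'],cv2.COLOR_RGB2HSV)
    for c,lo,hi in(('orange',(5,150,120),(17,255,255)),('yellow',(22,120,60),(35,255,255)),('black',(0,0,0),(180,255,60)),('white',(0,0,170),(180,50,255))):
        m=np.zeros(im.shape[:2],np.uint8); m[y0:y1,x0:x1]=cv2.inRange(im,lo,hi)[y0:y1,x0:x1]
        n,_,st,ce=cv2.connectedComponentsWithStats(m)
        for i in range(1,n):
            if st[i][4]>4: print(nm,c,st[i].tolist(),np.round(ce[i],1),np.round(onz(d,*ce[i],.018),3))
E
```

```text
basey [ 0.54  -0.304  0.018]
mug [ 0.264 -0.349  0.09 ]
pedal [ 0.427 -0.001  0.05 ]
red [ 0.828 -0.377  0.08 ]
pink [ 0.411 -0.559  0.018]
grey [0.487 0.213 0.018]
topL [ 0.607 -0.244  0.15 ]
topR [ 0.461 -0.365  0.15 ]
top orange [380, 172, 7, 8, 40] [383.2 175.2] [ 0.618 -0.322  0.018]
top yellow [358, 165, 49, 55, 1029] [381.4 192.8] [ 0.56  -0.315  0.018]
top black [354, 165, 6, 13, 38] [356.7 171.6] [ 0.63  -0.237  0.018]
top black [376, 172, 5, 5, 17] [378.2 173.5] [ 0.624 -0.306  0.018]
top black [386, 175, 20, 29, 211] [396.8 187.6] [ 0.578 -0.364  0.018]
top black [350, 182, 43, 45, 558] [364.7 209.6] [ 0.506 -0.261  0.018]
top black [403, 217, 5, 5, 7] [405. 219.] [ 0.476 -0.387  0.018]
top white [389, 185, 4, 4, 8] [390.6 186.5] [ 0.581 -0.345  0.018]
top white [400, 214, 3, 3, 8] [401.1 215.1] [ 0.489 -0.376  0.018]
scene orange [262, 183, 7, 5, 23] [265.4 185. ] [ 0.617 -0.322  0.018]
scene yellow [269, 132, 34, 64, 1038] [286. 163.] [ 0.519 -0.368  0.018]
scene black [300, 142, 2, 6, 7] [300.6 144.4] [ 0.439 -0.416  0.018]
scene black [264, 162, 52, 44, 781] [293.5 191.3] [ 0.548 -0.255  0.018]
scene black [263, 166, 10, 19, 83] [267.  176.3] [ 0.598 -0.35   0.018]
```

View pics/crop0.png

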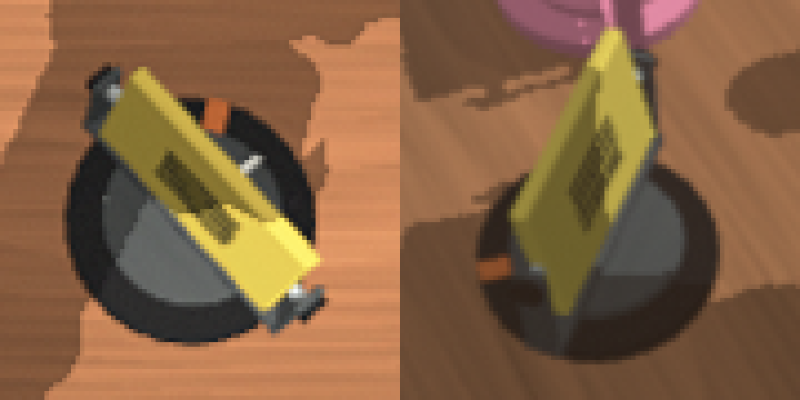

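The crop confirms the yellow screen on the black base. At top (378,199) the base centre is about (0.540,-0.304). The orange mark is at bearing -13° and 81 mm out, where 77 mm is expected. The white pointer is at about -47°, so the swivel is about -34°, and the back is visible from above, so the screen leans forward. The plan is to straddle the top edge on the swivel axis, pinch it upright and twist by +0.6. Then I open and push the front face back.

```bash
python3 -m jog '[[30,30,30,0.05],[70,70,38,0.1],[115,110,38,0.15],[160,152,38,0.2],[200,192,38,0.25],[240,230,38,0.31],[282,270,38,0.36],[323,309,38,0.41]]' 1
python3 - <<'E'
from h import *
t=pickle.load(open('pics/top0.pkl','rb'))
f=lambda x,y:(335+x/400*90,150+y/400*90)
a,b=[onz(t,*f(*p),.11) for p in((100,92),(310,300))]
print('caps',a,b,(a+b)/2,np.linalg.norm(a-b)); 
n=np.degrees(np.arctan2(*(a-b)[1::-1])); print('yoke dir',n,'face bearing',n-90)
d=grab('wrist','w1'); print(d['fx'],d['cx'],d['cy'],np.round(d['tool_from_camera'],3).tolist(),d['state']['position'],d['state']['tool_rot'])
E
```

```text
time: 1.1
position: [0.5412, -0.3022, 0.2602]
tool_rot: [-2.922, -1.154, 0.001]
ft_force: [1.0, 0.8, 0.1]
grip_width: 1.004
caps [ 0.60928514 -0.23366932  0.11      ] [ 0.46781943 -0.37120948  0.11      ] [ 0.53855228 -0.3024394   0.11      ] 0.19730647294749445
yoke dir 44.19391504311482 face bearing -45.80608495688518
309.70691628693146 324.94736541243316 199.79055630042936 [[0.001, -0.955, -0.296, 0.082], [1.0, 0.0, 0.002, -0.0], [-0.002, -0.296, 0.955, -0.162], [0.0, 0.0, 0.0, 1.0]] [ 0.54115598 -0.30218673  0.26024462] [-2.92178731e+00 -1.15394316e+00  5.83664448e-04]
```

View pics/w1.png

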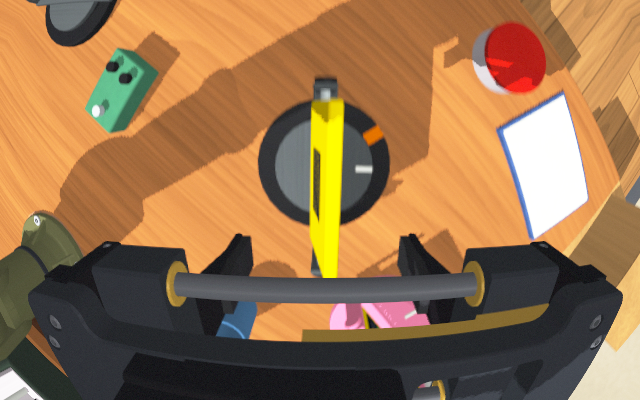

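The wrist view shows the screen between the open fingers, aligned with the pads: top edge x≈315–343, base centred at (324,163), orange mark (374,135), pointer (363,169). I'll go down, pinch at 25 N, then check.

```bash
python3 -m jog '[[0,0,-30,0],[0,0,-60,0],[0,0,-90,0],[0,0,-120,0],[0,0,-120,0],[0,0,-120,0],[0,0,-120,0],[0,0,-120,0]]' 1
python3 -m jog '[[0,0,0,0],[0,0,0,0],[0,0,0,0],[0,0,0,0],[0,0,0,0],[0,0,0,0],[0,0,0,0],[0,0,0,0]]' -1 25
```

```text
time: 2.15
position: [0.5408, -0.3039, 0.1418]
tool_rot: [2.921, 1.151, 0.002]
ft_force: [-0.8, -0.2, -0.0]
grip_width: 1.0
time: 3.15
position: [0.5411, -0.3045, 0.1413]
tool_rot: [2.921, 1.15, 0.002]
ft_force: [-1.7, 2.6, 3.4]
grip_width: 0.178
```

```bash
python3 -m jog '[[0,0,0,0.1],[0,0,0,0.2],[0,0,0,0.3],[0,0,0,0.4],[0,0,0,0.5],[0,0,0,0.57],[0,0,0,0.57],[0,0,0,0.57]]'
python3 - <<'E'
from h import *
grab('top','top2'); d=grab('wrist','w2')
t=pickle.load(open('pics/top2.pkl','rb'))
a=cv2.resize(t['image'][140:250,310:440],(472,400),interpolation=3); b=cv2.resize(d['image'],(640,400))[:,150:478]
cv2.imwrite('pics/c2.png',np.hstack([a,b])[:,:,::-1])
E
```

```text
time: 4.15
position: [0.5405, -0.3029, 0.1409]
tool_rot: [-2.481, -1.927, -0.001]
ft_force: [-0.0, 2.6, 2.6]
grip_width: 0.161
```

View pics/c2.png

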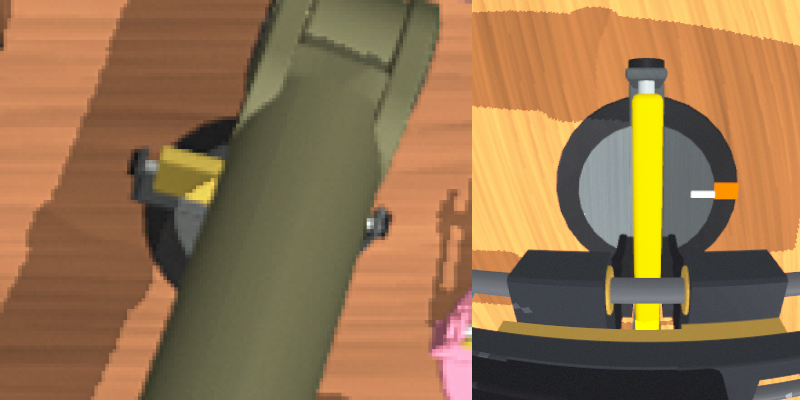

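The pointer (702,195) now lies on the orange mark (726,191) and the screen is upright. Next I open and drag the front finger back along the face's back direction (-0.97,+0.25). Geometry gives about 53 mm for 30°, and I'll stop a little short first.

```bash
python3 -m jog '[[0,0,0,0],[0,0,0,0],[0,0,0,0],[0,0,0,0],[-10,2.5,0,0],[-20,5,0,0],[-30,7.5,0,0],[-34,8.5,0,0]]' 1
python3 -m jog '[[-3,0.7,0,0],[-6,1.5,0,0],[-9,2.2,0,0],[-12,3,0,0],[-15,3.7,0,0],[-15,3.7,0,0],[-15,3.7,0,0],[-15,3.7,0,0]]'
python3 - <<'E'
from h import *
s=grab('scene','s3'); d=grab('wrist','w3')
a=cv2.resize(s['image'][120:220,235:353],(472,400),interpolation=3); b=d['image'][:,150:478]
cv2.imwrite('pics/c3.png',np.hstack([a,b])[:,:,::-1])
E
```

```text
time: 5.25
position: [0.5055, -0.2952, 0.1409]
tool_rot: [2.481, 1.926, -0.0]
ft_force: [2.2, -0.1, -1.3]
grip_width: 0.962
time: 6.25
position: [0.491, -0.2914, 0.1407]
tool_rot: [-2.481, -1.927, 0.001]
ft_force: [1.5, -0.8, 3.4]
grip_width: 1.003
```

View pics/c3.png

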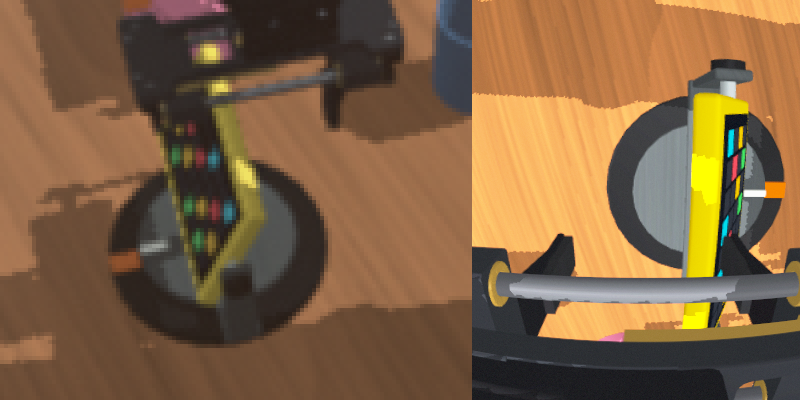

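It tips back and the swivel is kept: pointer (752,193) on the mark (775,190). I'll back off, rise clear and measure the tilt.

```bash
python3 -m jog '[[6,-1.5,0,0],[10,-2.5,15,0],[10,-2.5,45,0],[10,-2.5,80,0],[10,-2.5,120,0],[10,-2.5,150,0],[10,-2.5,150,0],[10,-2.5,150,0]]'
python3 - <<'E'
from h import *
s=grab('scene','s4'); d=grab('wrist','w4'); print(d['state']['position'],d['state']['tool_rot'])
a=cv2.resize(s['image'][125:215,245:335],(400,400),interpolation=3); b=d['image'][40:240,200:400]; b=cv2.resize(b,(400,400),interpolation=3)
cv2.imwrite('pics/c4.png',np.hstack([a,b])[:,:,::-1])
E
```

```text
time: 7.35
position: [0.5009, -0.2937, 0.2899]
tool_rot: [-2.48, -1.927, 0.001]
ft_force: [0.0, 0.3, -0.2]
grip_width: 1.001
[ 0.50059799 -0.29362281  0.28932567] [-2.47916299e+00 -1.92588816e+00  1.38141487e-03]
```

View pics/c4.png

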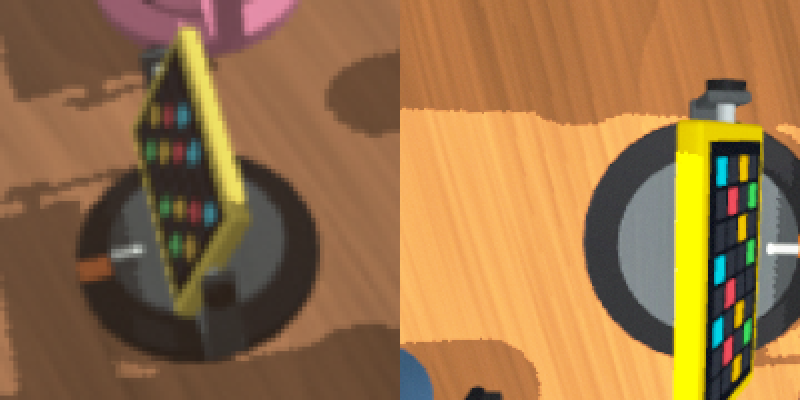

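In the scene crop the +y end face of the slab is visible: front-top (226,204), front-bottom (178,298), back-top (247,210). Intersecting those rays with the end plane (85 mm along the tilt axis) gives the tilt.

```bash
python3 - <<'E'
from h import *
s=pickle.load(open('pics/s4.pkl','rb')); w=pickle.load(open('pics/w4.pkl','rb'))
c=np.array([.5395,-.3035,0]); f=np.array([.969,-.247,0]); y=np.array([.247,.969,0])
def rep(name,o,r,off):
    p=o+r*((c+off*y-o)@y)/(r@y); q=p-c; print(name,'front %.1f h %.1f mm'%(q@f*1e3,q[2]*1e3)); return np.array([q@f,q[2]])
P=[rep('scene',*ray(s,245+x*.225,125+v*.225),.085) for x,v in((226,204),(178,298),(247,210),(194,315))]
for a,b in((0,1),(2,3)):
    e=P[a]-P[b]; print('len',np.linalg.norm(e),'tilt deg',np.degrees(np.arctan2(-e[0],e[1])))
# wrist: near (far-image) +y end top corners, crop (678,124),(704,124); and bottom-right
T=np.array(w['tool_from_camera']); R=cv2.Rodrigues(np.array(w['state']['tool_rot']))[0]; o=R@T[:3,3]+w['state']['position']
def wray(x,v):
    u=np.array([200+(x-400)/2-w['cx'],40+v/2-w['cy']]); r=np.linalg.norm(u); th=r/w['fx']
    return o,R@T[:3,:3]@np.array([*(np.sin(th)*u/r),np.cos(th)])
W=[rep('wrist',*wray(*p),.085) for p in((677,124),(704,124),(762,126))]
e=W[1]-W[2]; print('len',np.linalg.norm(e),'tilt',np.degrees(np.arctan2(-e[0],e[1])))
# pointer/mark bearing (z .018..)
for n,p in(('ptr in',(768,248)),('ptr out',(799,250))):
    o_,r=wray(*p); q=o_+r*(.02-o_[2])/r[2]-c; print(n,np.degrees(np.arctan2(q[1],q[0])),np.linalg.norm(q[:2]))
for n,p,col in(('orange',(95,268),0),('ptr',(128,251),0)):
    q=onz(s,245+p[0]*.225,125+p[1]*.225,.019)-c; print(n,np.degrees(np.arctan2(q[1],q[0])),np.linalg.norm(q[:2]))
E
```

```text
scene front -13.6 h 176.0 mm
scene front 26.1 h 81.0 mm
scene front -26.5 h 164.7 mm
scene front 17.1 h 55.3 mm
len 0.10292908329135458 tilt deg 22.630166249784907
len 0.11780503224923866 tilt deg 21.753340201656226
wrist front -30.7 h 228.3 mm
wrist front -21.9 h 237.2 mm
wrist front -0.3 h 228.8 mm
len 0.02313703390195506 tilt 68.74076964520314
ptr in -12.395890759094364 0.04422719379039318
ptr out -13.96282371357691 0.06720529617747902
orange -11.21797506657866 0.07647017715051294
ptr -19.209734235813666 0.050437583767180334
```

Scene edges give a tilt of 22°, with edge lengths of 103 and 118 mm against a true 110. The contact geometry gives 25°. The wrist's end-plane ray is grazing and its heights (228 mm) are impossible, so I'm discarding it. The bearings agree to a few degrees. This is near the edge of the 18–42° band, so I'll push about 4.5 mm further.

```bash
python3 -m jog '[[0,0,-40,0],[0,0,-80,0],[0,0,-120,0],[0,0,-150,0],[-5,1.2,-150,0],[-10,2.5,-150,0],[-14.5,3.6,-150,0],[-14.5,3.6,-150,0]]'
python3 -m jog '[[0,0,0,0],[0,0,0,0],[8,-2,0,0],[16,-4,20,0],[16,-4,60,0],[16,-4,110,0],[16,-4,150,0],[16,-4,150,0]]'
python3 - <<'E'
from h import *
s=grab('scene','s5'); d=grab('wrist','w5')
a=cv2.resize(s['image'][125:215,245:335],(400,400),interpolation=3); b=cv2.resize(d['image'][40:240,200:400],(400,400),interpolation=3)
cv2.imwrite('pics/c5.png',np.hstack([a,b])[:,:,::-1])
E
```

```text
time: 8.45
position: [0.4882, -0.2909, 0.1426]
tool_rot: [2.478, 1.924, 0.003]
ft_force: [2.3, -0.5, 2.0]
grip_width: 1.0
time: 9.45
position: [0.5038, -0.2949, 0.2934]
tool_rot: [2.478, 1.925, 0.001]
ft_force: [0.4, 0.6, -0.3]
grip_width: 1.001
```

View pics/c5.png

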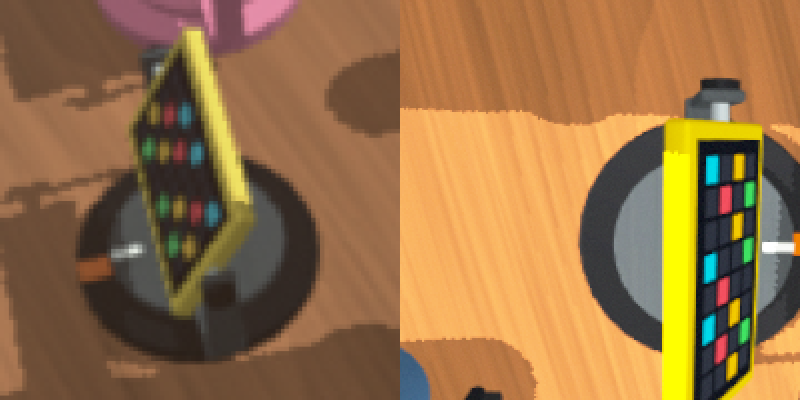

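```bash
python3 - <<'E'
from h import *
s=pickle.load(open('pics/s5.pkl','rb')); s0=pickle.load(open('pics/scene0.pkl','rb'))
c=np.array([.5395,-.3035,0]); f=np.array([.969,-.247,0]); y=np.array([.247,.969,0])
P=[]
for x,v in((230,205),(171,299),(252,209),(187,317)):
    o,r=ray(s,245+x*.225,125+v*.225); q=o+r*((c+.085*y-o)@y)/(r@y)-c; P.append(np.array([q@f,q[2]]))
for a,b in((0,1),(2,3)):
    e=P[a]-P[b]; print('len',np.linalg.norm(e),'mid',(P[a]+P[b])/2,'tilt',np.degrees(np.arctan2(-e[0],e[1])))
df=np.abs(s['image'].astype(int)-s0['image']).max(2)
for n,(x0,x1,y0,y1) in dict(mixer=(230,310,250,330),pedal=(345,395,218,258),grey=(350,445,270,350),mug=(340,378,112,150)).items(): print(n,'changed px',(df[y0:y1,x0:x1]>60).sum())
st=get_state(); print(st['time'],st['ft_force'])
E
```

```text
len 0.10351815313091267 mid [0.0074043  0.12784968] tilt 26.90063868969613
len 0.12149688367983548 mid [-0.00385878  0.10964724] tilt 25.299876273538565
mixer changed px 0
pedal changed px 0
grey changed px 0
mug changed px 0
9.55 [-0.12763467  0.80378866 -1.56604068]
```

```bash
python3 -c "from bench import *; print(close_job())"
```

```text
the job is handed in; nothing more can be done
None
```

The yellow screen on the black base now faces its orange mark and is tipped back about 26–30°. I handed the job in at about 9.6 s; no verdict was reported.

I pinched the top edge upright, twisted the screen +0.57 rad (about 33°), then pushed its front face back in two steps and moved the arm up clear of it.

**Last checks**
- **Swivel:** the white pointer lies on the orange mark in the last wrist and scene views. An earlier measurement, before the second push, was less tidy. The wrist camera put the pointer at about -13°, against a mark bearing of -11° to -13°. A coarser scene reading put it at -19°, up to 8° off but still inside the 12° allowed.
- **Tilt:** the scene-view edges give 25–27° and the finger-contact geometry gives about 30°. Both are inside the 18–42° band. The edge lengths came out at 104 and 121 mm instead of 110, so the visual reading is only good to a few degrees.
- **Failed check:** I tried to measure the tilt from the wrist camera as well. Its rays were too grazing and gave impossible heights, so I discarded it.
- **Bystanders:** comparing the first and last scene pictures, no pixels changed noticeably around the grey screen, mixer, pedal or mug.
- **Contact:** the force reading was near zero, up to 1.6 N, and the gripper is about 120 mm above the screen.

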